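# Flip a dose case onto the pharmacy code scanner

### The job

The flat dose case lies on the bench with its code up, but the scanner reads from below. Without picking the case up, push it with the fingertips against the front edge of the scanner plate until it tips up on that edge and flips over onto the plate, code down, then push it back until it sits flush against the fence, over the dark window. Leave the bottle, the jar and the yellow carton where they stand.

Things in the scene. Friction and masses are not known exactly. Their poses are not given: they have to be found in the camera images.
- scanner: Fixed grey scanner plate, 140 mm deep (x) by 170 mm wide (y), flat top 8 mm above the bench. Origin: at bench level, midway along the foot of its upright front edge, a plain 8 mm step at x = 0 with a yellow line on top. x points level from this edge to the white fence, y along the edge, z up; starts turned up to 0.4 rad. Fence: a full-width wall, its face at x = 108 mm, top 38 mm above the bench.
- window (a point): Centre of the dark glass window (56 by 94 mm, flush with the plate's top), 70 mm behind the front edge. When the flipped case's lip is flush with the fence, the case's middle is about 1 mm beyond it.
- case: Loose flat rigid plastic case, body 58 (x) by 88 (y) by 20 mm, 60 to 110 g: blue underside, white top with black square code. A grey lip (80 mm wide, 3 mm thick, its underside 15 mm above the blue face) stands 8 mm out of its -x side, the side away from the scanner, 37 mm from the middle. Origin: centre of the blue face; z points out of the code face, up at first, down once flipped.
- case_mid (a point): Middle of the case's body, 10 mm from each face. At first it is 45 to 83 mm before the front edge, case x within 0.25 rad of scanner x; pushed mid-lip it squares up to the step. Fingers pressing on the lip's edge (8 N at first, then less), tips near the bench, lift that side by friction as they rise, the far side staying at the step. Pushed about 20 degrees past upright it falls onto the plate, lip to the fence.
- bottle: Amber glass bottle with black cap, 48 mm across, 105 mm tall, standing beside the scanner; origin under its centre. To be left alone.
- jar: White jar with green lid, 56 mm across, 75 mm tall, standing; origin under its centre. To be left alone.
- carton: Yellow carton with a paper band, 36 by 50 mm, 80 mm tall, standing; origin under its centre. To be left alone.
Not all that is in view belongs to the job. What is meant by the scanner is not blue, and is the larger of those in its own colour.

How it is judged:
On the way:
1. the case stands tipped up (40 to 95 degrees) on the scanner's front edge, touching the scanner (angle between case's own z axis and vertical between 0.7 and 1.65 rad and contact force between case and scanner above 0.02 N and x of case_mid in the frame of scanner between -0.06 and 0.025 m), for 0.05 s.
At the end, for the whole second after the job is handed in: The case lies at rest on the scanner plate, code face down (within 8 degrees), its lip within 6 mm of the fence and square to it within 5 degrees, its middle within 30 mm of the window's middle sideways (angle between case's own z axis and vertical above 3 rad and x of case_mid in the frame of scanner between 0.065 and 0.076 m and y of case_mid in the frame of scanner between -0.03 and 0.03 m and z of case_mid in the frame of scanner between 0.014 and 0.022 m and angle between the x axis of case and the x axis of scanner, either way round below 0.09 rad and linear speed of case below 0.02 m/s); the robot touches nothing.
It fails at once if the case is picked up (its middle more than 65 mm above the bench) (height (world z) of case_mid above 0.065 m).
It fails at once if the bottle is shifted by more than 15 mm or tipped (distance of bottle from where it was at the start of the episode above 0.015 m or angle between bottle's own z axis and vertical above 0.25 rad).
It fails at once if the jar is shifted by more than 15 mm or tipped (distance of jar from where it was at the start of the episode above 0.015 m or angle between jar's own z axis and vertical above 0.25 rad).
It fails at once if the carton is shifted by more than 15 mm or tipped (distance of carton from where it was at the start of the episode above 0.015 m or angle between carton's own z axis and vertical above 0.25 rad).
It also fails if it takes over 72 s, if anything falls off the work surface, if the arm or the gripper's body presses on something with over 40 N, if the wrist force passes 120 N, or if a joint passes its speed limit or range.

### The arm

A 6-joint arm with a two-finger parallel gripper is mounted at the origin on the work surface. World frame = base frame: x ahead of the robot, y to its left, z up, the work surface at z = 0. Lengths are in m, angles in rad, forces in N, time in s.
With the tool pointing down it reaches from about 0.375 to 0.825 m from the base axis. Payload 5.5 kg.
Tool frame: the origin (TCP) lies on the front face of the gripper's body, between the roots of the fingers; the fingertips stand env.tip_extent ahead of it and the grasp point (between the pads) lies 54 mm ahead of it (env.tip_extent is the distance from the TCP to the fingertips, in m); z points along the fingers, y is the line along which they close (so a half turn about z gives the same grasp; the last joint's range is limited). The gripper opens to 85 mm and grips with 20 to 120 N. Pads are 22 mm wide; open, the fingers measure 114 mm over their backs; the gripper's body (76 mm by 85 mm) begins 54 mm behind the grasp point. The pads swing forward as they close: fully open they stand 13 mm farther back than shut.
Start: joints at [0, 0.314, -0.047, 1.21, 0, 1.571], TCP at [0.6, -0, 0.304] pointing down, gripper open.
Joint ranges: [-2.67, 2.67], [-0.69, 1.73], [-1.03, 1.25], [-2.08, 2.16], [-1.42, 1.45], [-3.14, 3.14]. Speed limits (rad/s): [2.39, 2.39, 3.01, 3.14, 3.14, 3.14].

### API

Orientations are given as a rotation vector (axis times angle).
In Python, from bench import env gives the robot as it stands.
- The arm moves only by the tool drive_tool, never from a script. Its argument "rows" is one flat list of numbers, 7 for each row, row after row: the turn, a rotation vector about the tool's x, y, z in rad, then the shift along the tool's x, y, z in cm, then the closure, from -1 (fully open) to 1 (shut). A call has 1 to 8 rows; each row shifts and turns the commanded pose from where the row before left it, along the tool's axes as they then stand; what a row does not reach is not made up. A row lasts 1/8 s, in which the tool goes at most 62.5 mm and 10.7 degrees, less where a joint would pass 70% of its speed; a pose out of reach is approached as far as the arm can. A call with a gripper value outside its range is refused whole. The fingers move at their own pace and stop on an object; "squeeze" is the grip in N (left out, the last holds). Time passes only in rows, so rows that do not move let the fingers close. It gives the time, the measured TCP pose, the force, the opening and the grip force at its end, in the units of the state.
- env.get_state(): the state, without advancing time (a new reading comes with each control period).
- env.get_image(name): name is "scene" or "side" or "wrist"; returns a dict with "pixels" (420x560x3 uint8, blue, green, red), "range_z" (420x560 float32, m along the optical axis (not along the pixel's ray), 0 where there is no reading), "mtx" (3x3 intrinsics, pixels), "world_from_camera" (4x4, takes a point from camera to world coordinates); the wrist camera has in their place "T_tool_cam" (4x4, takes a point from camera to tool coordinates, whose origin is the TCP and whose axes are the flange's). Camera axes: x right, y down, z forward; pixel columns grow to the right and rows downward; lengths in m; the calibration is good to about 2 mm. A picture is of the moment at which its call begins: read the wrist's pose just before it.
- env.hand_in(): hands the job in; it is judged then, once.
The state is a dict: "time": time; "q": joint angles; "qvel": joint speeds; "joint_efforts": joint torques, N m; "tool_pos": TCP position; "orientation": TCP orientation; "ft_force": force on the tool from outside, world axes, zero at the start; "wrist_torque": the same for the moment, N m; "opening": finger opening in m; "finger_force": force on a finger pad.
Only numpy, scipy, OpenCV 4.12 (cv2) and the standard library are available. Lean on these libraries where they do the work, as an engineer would, in place of code of your own. Each camera call takes 0.05 s, during which the arm holds its last target. There are 200 camera calls.

## Working session

There is one attempt and no reset: what is moved stays moved. The work goes in short steps, Python scripts to look and compute and a tool call to move; the robot and the scene stay as the last step left them, time stands still between calls to the robot, and variables do not carry over. Pictures are saved under pics/ and viewed, at most 10 in all, crops included, and the job is handed in when it is done.

Besides the shell and the picture viewer there is one more tool, called after ">>>" as a command line: name --argument value ..., lists and objects as JSON in quotes. drive_tool: Moves the arm, as the interface text tells. Its arguments: {"type":"object","properties":{"rows":{"type":"array"},"squeeze":{"type":"number"}},"required":["rows"]}

```bash
mkdir -p pics; ls; cat > h.py <<'E'
import numpy as np, cv2
from bench import env
from scipy.spatial.transform import Rotation as R
def st():
    s=env.get_state(); return s
def pts(im):
    d=im["range_z"]; K=im["mtx"]; v,u=np.indices(d.shape)
    c=np.stack([(u-K[0,2])/K[0,0]*d,(v-K[1,2])/K[1,1]*d,d],-1)
    T=im["world_from_camera"]; return c@T[:3,:3].T+T[:3,3]
E
python3 - <<'E'
from h import *
for n in("scene","side"):
    im=env.get_image(n); cv2.imwrite(f"pics/{n}0.png",im["pixels"]); np.save(f"pics/{n}0.npy",pts(im)); print(n,im["mtx"].tolist(),im["world_from_camera"].round(3).tolist())
print(env.tip_extent, env.get_state())
E
```

```text
pics
scene [[379.38105621931714, 0.0, 284.7953002182373], [0.0, 379.38105621931714, 213.9899915499247], [0.0, 0.0, 1.0]] [[-0.608, 0.565, -0.558, 0.914], [0.794, 0.447, -0.412, 0.335], [0.017, -0.693, -0.721, 0.523], [0.0, 0.0, 0.0, 1.0]]
side [[386.10582598183646, 0.0, 272.4174548070997], [0.0, 386.10582598183646, 211.97843043000563], [0.0, 0.0, 1.0]] [[0.966, -0.199, 0.167, 0.43], [-0.26, -0.713, 0.651, -0.385], [-0.01, -0.672, -0.741, 0.562], [0.0, 0.0, 0.0, 1.0]]
0.0726 {'time': 0.1, 'q': array([-6.06160699e-06,  3.14147223e-01, -4.79522919e-02,  1.21020677e+00,
       -3.70717231e-05,  1.57079516e+00]), 'qvel': array([ 0.00074362, -0.00124034,  0.00343246, -0.00033367,  0.00017523,
        0.00208663]), 'joint_efforts': array([ 9.99693766e-04, -5.40766132e+01,  3.40542591e+01,  1.10156229e-02,
        1.53784813e-04, -8.18082242e-06]), 'tool_pos': array([ 5.99600689e-01, -1.32101698e-05,  3.03137296e-01]), 'orientation': array([-2.22071009e+00, -2.22069929e+00,  1.71774337e-03]), 'ft_force': array([-1.08158962,  0.42476536,  0.90109392]), 'wrist_torque': array([-0.01188844,  0.02900266, -0.03081083]), 'finger_force': 0.0, 'opening': 0.08535992787048585}
```

View pics/scene0.png

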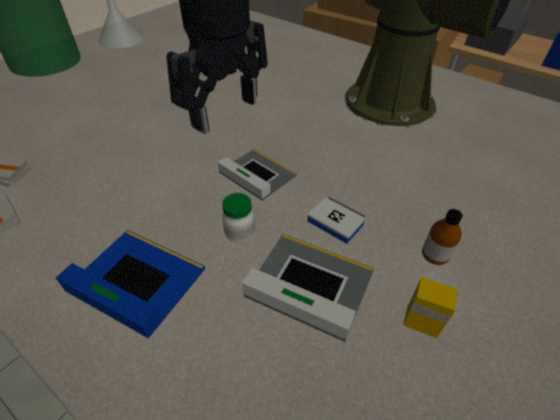

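View pics/side0.png

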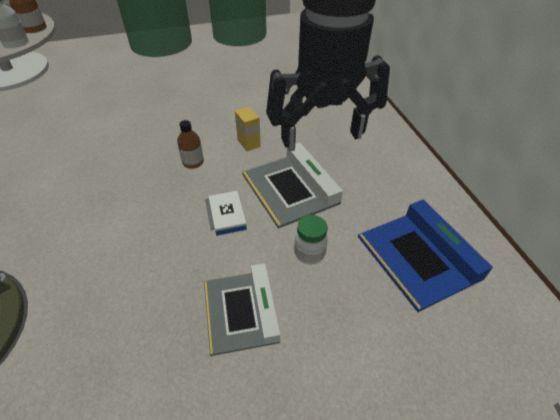

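Scene view: two grey plates, at (310,285) and (258,172), plus a blue one at (130,280). The white case with the code is at (337,218), the jar at (238,215), the bottle at (442,240) and the carton at (432,308). In the side view the two greys are at (290,185) and (240,308). Next I measure sizes and poses.

```bash
cat >> h.py <<'E'
def ray(im,uv,z):
    K=im["mtx"];T=im["world_from_camera"]; uv=np.atleast_2d(uv).astype(float)
    d=np.c_[(uv[:,0]-K[0,2])/K[0,0],(uv[:,1]-K[1,2])/K[1,1],np.ones(len(uv))]@T[:3,:3].T
    return (T[:3,3]+d*((z-T[2,3])/d[:,2])[:,None])[:,:2]
def yellow(im):
    hsv=cv2.cvtColor(im["pixels"],cv2.COLOR_BGR2HSV)
    return cv2.inRange(hsv,(18,110,80),(38,255,255))
def comps(m,amin=20):
    n,l,s,c=cv2.connectedComponentsWithStats(m); return [(s[i],np.argwhere(l==i)[:,::-1]) for i in range(1,n) if s[i,4]>=amin]
E
python3 - <<'E'
from h import *
for n in("scene","side"):
    im=env.get_image(n); P=pts(im)
    hsv=cv2.cvtColor(im["pixels"],cv2.COLOR_BGR2HSV)
    print(n,"YEL")
    for s,p in comps(yellow(im)):
        w=ray(im,p,0.008); c=w.mean(0); u,sv,vt=np.linalg.svd(w-c,full_matrices=False); t=(w-c)@vt[0]
        print(s.tolist(),"ends",(c+t.min()*vt[0]).round(4),(c+t.max()*vt[0]).round(4),"L",np.ptp(t).round(3))
    print("WHITE z15-25")
    m=((P[...,2]>.013)&(P[...,2]<.026)&(hsv[...,2]>110)&(hsv[...,1]<50)).astype(np.uint8)*255
    for s,p in comps(m,150):
        r=cv2.minAreaRect(ray(im,p,.02).astype(np.float32)*1000); print(s.tolist(),np.round(r[0],1),np.round(r[1],1),round(r[2],1))
    for nm,lo,hi in(("green",(45,100,30),(80,255,255)),("amber",(5,120,30),(16,255,255))):
        for s,p in comps(cv2.inRange(hsv,lo,hi),60):
            q=P[p[:,1],p[:,0]]; print(nm,s.tolist(),q.mean(0).round(3),np.ptp(q,0).round(3))
    for s,p in comps(yellow(im),250):
        q=P[p[:,1],p[:,0]]; print("carton?",q.mean(0).round(3),q.min(0).round(3),q.max(0).round(3))
im=env.get_image("side");cv2.imwrite("pics/crop1.png",cv2.resize(im["pixels"][130:360,170:350],None,fx=2.5,fy=2.5,interpolation=3))
E
```

```text
scene YEL
[472, 47, 15, 6, 22] ends [-0.4796  0.0596] [-0.4695  0.1088] L 0.05
[492, 53, 12, 5, 20] ends [-0.4759  0.1269] [-0.4684  0.164 ] L 0.038
[518, 63, 37, 13, 86] ends [-0.4479  0.2182] [-0.4473  0.3212] L 0.103
[254, 150, 41, 24, 73] ends [ 0.3992 -0.1346] [ 0.4078 -0.0168] L 0.118
[127, 231, 75, 37, 147] ends [ 0.725 -0.155] [0.6964 0.0057] L 0.163
[283, 235, 90, 36, 261] ends [0.5591 0.07  ] [0.5265 0.2316] L 0.165
[414, 277, 44, 40, 1138] ends [0.5256 0.305 ] [0.4938 0.3666] L 0.069
[403, 310, 43, 28, 661] ends [0.5773 0.312 ] [0.555  0.3681] L 0.06
WHITE z15-25
[307, 197, 58, 40, 968] [469.6 124.4] [58.9 90.3] 0.1
green [0, 0, 80, 76, 5023] [ 0.476 -0.846  0.099] [0.546 1.271 0.522]
green [223, 193, 28, 26, 589] [0.601 0.004 0.076] [0.341 0.359 0.463]
green [91, 284, 27, 17, 157] [ 0.83  -0.051  0.041] [0.092 0.412 0.487]
green [282, 289, 32, 16, 156] [0.661 0.175 0.039] [0.017 0.047 0.004]
amber [304, 0, 71, 39, 937] [-0.674 -0.558 -0.086] [1.642 1.074 0.681]
amber [433, 28, 34, 40, 403] [-0.938 -0.131 -0.179] [2.11  0.498 0.887]
amber [509, 35, 43, 34, 492] [-1.199  0.
[... 915 characters left out ...]
 -0.0201] [ 0.3973 -0.1407] L 0.121
WHITE z15-25
[516, 16, 44, 29, 202] [1594.3  638.9] [217.4  32.5] 89.7
[0, 51, 47, 36, 950] [  1.7 841.5] [125.7 194.8] 10.4
[205, 190, 41, 41, 1029] [467. 123.] [65.2 92.3] 0.4
green [298, 215, 29, 27, 618] [ 0.593 -0.009  0.075] [0.188 0.405 0.5  ]
green [438, 224, 22, 20, 96] [ 0.825 -0.059  0.045] [0.406 0.354 0.525]
amber [10, 0, 27, 13, 279] [0.079 0.821 0.186] [0.385 1.24  0.395]
amber [24, 23, 21, 9, 86] [0.078 0.834 0.123] [0.049 0.026 0.012]
amber [178, 131, 21, 20, 327] [0.425 0.284 0.073] [0.041 0.686 0.51 ]
carton? [0.558 0.326 0.078] [0.537 0.305 0.064] [0.581 0.359 0.084]
carton? [0.557 0.315 0.026] [ 0.43  -0.385  0.001] [0.582 0.351 0.562]
```

View pics/crop1.png

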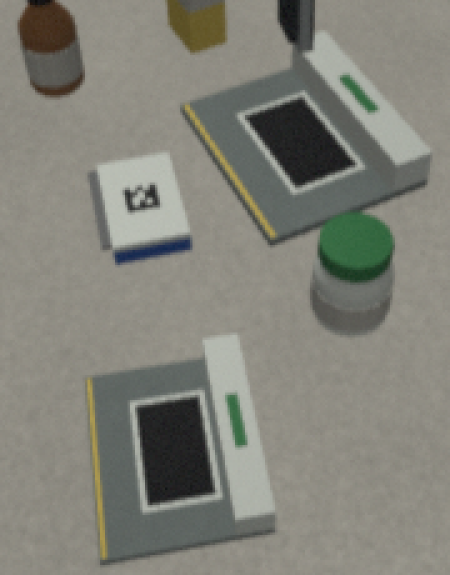

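The crop shows the large grey scanner with its yellow line from (185,105) to (272,238), measured 164 mm long. The case is at (142,205), with its grey lip on the robot's side at (98,210). The smaller grey plate at (155,455) has a 120 mm line, so it is the decoy. The large grey plate is the scanner, with yaw about +0.199 rad and its edge middle near (0.543, 0.1505). The case middle is at about (0.469, 0.124), yaw about 0.

I turn the tool so its y runs along the scanner's y, with the fingers shut.

>>> drive_tool --rows '[0,0,-0.177,0,0,0,1,0,0,-0.177,0,0,0,1,0,0,-0.177,0,0,0,1,0,0,-0.177,0,0,0,1,0,0,-0.177,0,0,0,1,0,0,-0.177,0,0,0,1,0,0,-0.177,0,0,0,1,0,0,-0.177,0,0,0,1]' --squeeze 20

```text
time: 1.25
tool_pos: [0.5999, 0.0, 0.3037]
orientation: [-0.234, -3.133, -0.0]
ft_force: [0.1, 0.2, -0.6]
opening: -0.0001
finger_force: 0.0
```

>>> drive_tool --rows '[0,0,-0.177,0,0,0,1,0,0,-0.177,0,0,0,1,0,0,0,3.7,3.05,0,1,0,0,0,3.7,3.05,0,1,0,0,0,3.7,3.05,0,1,0,0,0,3.7,3.05,0,1,0,0,0,3.7,3.05,0,1,0,0,0,0,0,3,1]'

```text
time: 2.25
tool_pos: [0.3874, 0.1142, 0.2754]
orientation: [-0.317, 3.122, 0.002]
ft_force: [0.9, 0.8, -0.2]
opening: 0.0
finger_force: 0.0
```

```bash
cat >> h.py <<'E'
YAW=0.199; O=np.array([.543,.1505])
def S(p):
    d=np.asarray(p)[...,:2]-O; c,s=np.cos(YAW),np.sin(YAW); return np.stack([d[...,0]*c+d[...,1]*s,-d[...,0]*s+d[...,1]*c],-1)
def rep():
    s=env.get_state(); m=R.from_rotvec(s["orientation"]).as_matrix()
    print("t",round(s["time"],2),"tcpS",(S(s["tool_pos"])*1000).round(1),"z",round(s["tool_pos"][2]*1000,1),"toolx yaw err",round(np.arctan2(-m[1,0],-m[0,0])-YAW,4),"zdir",m[:,2].round(3),"f",s["ft_force"].round(1),"open",round(s["opening"],4))
E
python3 - <<'E'
from h import *
rep(); print(env.tip_extent)
im=env.get_image("side");P=pts(im)
cv2.imwrite("pics/a.png",im["pixels"]);
# fingertip lowest points near tool
t=env.get_state()["tool_pos"]; m=(np.linalg.norm(P[...,:2]-t[:2],axis=-1)<.03)&(P[...,2]>.03)&(P[...,2]<t[2]+.02)
print(m.sum(), np.percentile(P[m][:,2],[0,1,5,20]) if m.sum() else 0, t)
E
```

```text
t 2.25 tcpS [-159.8   -4.8] z 275.4 toolx yaw err 0.0031 zdir [ 0.004  0.002 -1.   ] f [ 0.9  0.8 -0.2] open 0.0
0.0726
514 [0.20337446 0.20509099 0.20940819 0.21907694] [0.38620432 0.11315872 0.27098021]
```

>>> drive_tool --rows '[0,0,0,0,0,5,1,0,0,0,0,0,5,1,0,0,0,0,0,4.5,1,0,0,0,0,0,3,1,0,0,0,0,0,1,1,0,0,0,0,0,0,1]'

```text
time: 3.05
tool_pos: [0.3886, 0.1128, 0.089]
orientation: [0.312, -3.125, 0.0]
ft_force: [0.8, -0.3, -0.2]
opening: 0.0
finger_force: 0.0
```

```bash
python3 -c "
from h import *
rep()"
```

```text
t 3.05 tcpS [-158.8   -6.4] z 89.0 toolx yaw err -0.0001 zdir [-0.001 -0.    -1.   ] f [ 0.8 -0.3 -0.2] open 0.0
```

>>> drive_tool --rows '[0,0,0,0,0,1.25,1,0,0,0,-1.5,0,0,1,0,0,0,-1.0,0,0,1,0,0,0,-1.0,0,0,1,0,0,0,-1.0,0,0,1,0,0,0,-1.0,0,0,1,0,0,0,-1.0,0,0,1,0,0,0,0,0,0,1]'

```text
time: 4.05
tool_pos: [0.4534, 0.126, 0.0765]
orientation: [-0.312, 3.125, 0.0]
ft_force: [-0.4, 0.4, -1.2]
opening: 0.0003
finger_force: 0.0
```

```bash
cat >> h.py <<'E'
def case_top(n="scene",z=.02):
    im=env.get_image(n); P=pts(im); hsv=cv2.cvtColor(im["pixels"],cv2.COLOR_BGR2HSV)
    m=((P[...,2]>.013)&(P[...,2]<.026)&(hsv[...,2]>110)&(hsv[...,1]<50)&(np.linalg.norm(P[...,:2]-O,axis=-1)<.15)).astype(np.uint8)*255
    for s,p in comps(m,150):
        r=cv2.minAreaRect((S(ray(im,p,z))*1000).astype(np.float32)); print(n,"case",np.round(r[0],1),np.round(r[1],1),round(r[2],1))
    return im
E
python3 -c "
from h import *
rep(); im=case_top(); cv2.imwrite('pics/b.png',im['pixels'])"
```

```text
t 4.05 tcpS [-92.7  -6.3] z 76.5 toolx yaw err 0.0001 zdir [ 0.001  0.    -1.   ] f [-0.4  0.4 -1.2] open 0.0003
scene case [-42.7 -11.9] [90.3 59.1] 77.8
```

>>> drive_tool --rows '[0,0,0,-0.5,0,0,1,0,0,0,-0.4,0,0,1,0,0,0,-0.3,0,0,1,0,0,0,0,0,0,1]'

```text
time: 4.6
tool_pos: [0.4584, 0.1261, 0.0747]
orientation: [0.311, -3.115, 0.005]
ft_force: [-13.2, -5.1, 6.0]
opening: -0.0002
finger_force: 6.1
```

```bash
python3 -c "
from h import *
rep(); im=case_top(); cv2.imwrite('pics/b.png',im['pixels'])"
```

```text
t 4.6 tcpS [-87.8  -7.2] z 74.7 toolx yaw err -0.0003 zdir [-0.011 -0.004 -1.   ] f [-13.2  -5.1   6. ] open -0.0002
scene case [-43.1 -11.8] [90.  63.7] 78.6
```

```bash
python3 -c "
import cv2,numpy as np
from h import *
a=cv2.imread('pics/b.png')[150:300,220:420]
b=env.get_image('side')['pixels'][140:290,150:350]
cv2.imwrite('pics/b2.png',cv2.resize(np.hstack([a,b]),None,fx=2,fy=2,interpolation=3))"
```

```text
(no output)
```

View pics/b2.png

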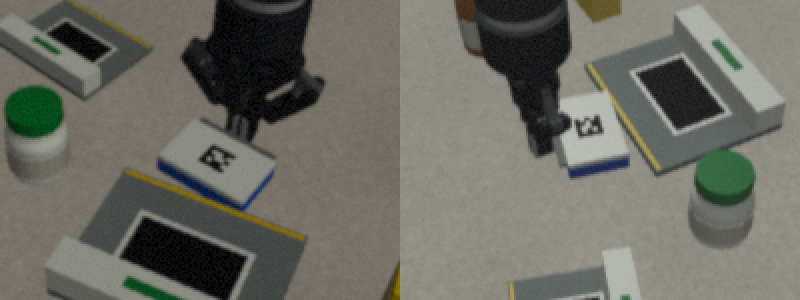

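The case's near corner touches the step (left half, around (240,205)), and the case is still turned about 11°. I back off, raise a little and push nearer its lagging -y end to square it.

>>> drive_tool --rows '[0,0,0,1.6,0,-0.2,1,0,0,0,0,-2.0,-0.1,1,0,0,0,-0.6,0,0,1,0,0,0,-0.5,0,0,1,0,0,0,-0.4,0,0,1,0,0,0,-0.4,0,0,1]'

```text
time: 5.45
tool_pos: [0.4691, 0.109, 0.0789]
orientation: [0.313, -3.122, 0.001]
ft_force: [-11.7, -4.0, 8.4]
opening: 0.0003
finger_force: 6.0
```

```bash
python3 -c "
from h import *
rep(); im=case_top(); cv2.imwrite('pics/b.png',im['pixels'])"
```

```text
t 5.45 tcpS [-80.7 -26.1] z 78.9 toolx yaw err 0.0006 zdir [-0.004 -0.001 -1.   ] f [-11.7  -4.    8.4] open 0.0003
scene case [-33.1 -10.6] [59.7 89.1] 0.2
```

>>> drive_tool --rows '[0,0,0,1.2,0,0,1,0,0,0,0,1.55,0.2,1,0,0,0,-0.6,0,0,1,0,0,0,-0.5,0,0,1,0,0,0,0,0,0,1]'

```text
time: 6.12
tool_pos: [0.4657, 0.1243, 0.0771]
orientation: [0.313, -3.123, -0.001]
ft_force: [-5.7, 1.0, 4.7]
opening: 0.0001
finger_force: 2.6
```

```bash
python3 -c "
from h import *
rep(); im=case_top()"
```

```text
t 6.12 tcpS [-80.9 -10.4] z 77.1 toolx yaw err 0.0007 zdir [-0.003  0.    -1.   ] f [-5.7  1.   4.7] open 0.0001
scene case [-33.  -10.6] [89.1 59.7] 90.0
```

>>> drive_tool --rows '[0,0,0,-0.15,0,0,1,0,0,0,-0.05,0,-0.2,1,0,0,0,-0.05,0,-0.4,1,0,0,0,-0.05,0,-0.4,1]'

```text
time: 6.68
tool_pos: [0.4678, 0.1246, 0.0867]
orientation: [0.312, -3.121, -0.001]
ft_force: [-5.7, 0.8, 1.3]
opening: -0.0004
finger_force: 2.5
```

>>> drive_tool --rows '[0,0,0,-0.05,0,-0.4,1,0,0,0,-0.05,0,-0.4,1,0,0,0,-0.05,0,0,1]'

```text
time: 7.05
tool_pos: [0.4708, 0.1251, 0.0955]
orientation: [0.312, -3.125, -0.001]
ft_force: [-6.4, 1.3, 2.5]
opening: 0.0004
finger_force: 2.8
```

```bash
cat >> h.py <<'E'
def tilt():
    # fit planes of case in scanner frame: print profile of points near case strip
    im=env.get_image("scene"); P=pts(im); hsv=cv2.cvtColor(im["pixels"],cv2.COLOR_BGR2HSV)
    s=S(P); z=P[...,2]
    w=(np.abs(s[...,1]+.01)<.05)&(s[...,0]>-.1)&(s[...,0]<.08)&(z>.004)&(z<.12)
    wh=w&(hsv[...,2]>105)&(hsv[...,1]<50)
    bl=w&(hsv[...,0]>100)&(hsv[...,0]<130)&(hsv[...,1]>120)
    for n,m in(("white",wh),("blue",bl)):
        if m.sum()>30:
            q=np.c_[s[m],z[m]]; c=np.median(q,0); d=q-c; k=np.linalg.norm(d,axis=1)<.06; q=q[k]
            u,sv,vt=np.linalg.svd(q-q.mean(0),full_matrices=False); nn=vt[2]*np.sign(vt[2][2])
            print(n,len(q),"c",(q.mean(0)*1000).round(1),"n",nn.round(2),"tilt",np.degrees(np.arctan2(nn[0],nn[2])).round(1),"zr",(np.percentile(q[:,2],[2,98])*1000).round(1),"xr",(np.percentile(q[:,0],[2,98])*1000).round(1))
    return im
E
python3 -c "
from h import *
rep(); tilt()"
```

```text
t 7.05 tcpS [-75.8 -10.6] z 95.5 toolx yaw err 0.0003 zdir [-0.001  0.    -1.   ] f [-6.4  1.3  2.5] open 0.0004
white 1420 c [-27.7  -9.6  27.7] n [0.29 0.   0.96] tilt 16.8 zr [18.6 36.6] xr [-55.5  -1.3]
blue 66 c [61.5 -4.5  8.9] n [-0.01 -0.    1.  ] tilt -0.4 zr [ 7.  10.6] xr [43.6 77.9]
```

>>> drive_tool --rows '[0,0,0,-0.25,0,-0.4,1,0,0,0,-0.25,0,-0.4,1,0,0,0,-0.25,0,-0.4,1,0,0,0,0,0,0,1]'

```text
time: 7.6
tool_pos: [0.4777, 0.1265, 0.1076]
orientation: [0.312, -3.124, -0.001]
ft_force: [-7.5, 0.3, 4.5]
opening: 0.0002
finger_force: 3.6
```

```bash
python3 -c "
from h import *
rep(); tilt()"
```

```text
t 7.6 tcpS [-68.8 -10.7] z 107.6 toolx yaw err 0.0003 zdir [-0.002  0.    -1.   ] f [-7.5  0.3  4.5] open 0.0002
white 1569 c [-22.5  -9.4  32. ] n [0.47 0.01 0.88] tilt 28.0 zr [14.4 46.5] xr [-48.4   1.4]
blue 88 c [58.6  4.6  8.8] n [ 0. -0.  1.] tilt 0.2 zr [ 7.1 10.4] xr [42.7 78.4]
```

>>> drive_tool --rows '[0,0,0,-0.35,0,-0.4,1,0,0,0,-0.35,0,-0.4,1,0,0,0,-0.4,0,-0.4,1,0,0,0,0,0,0,1]'

```text
time: 8.15
tool_pos: [0.4909, 0.1288, 0.1201]
orientation: [-0.312, 3.123, 0.0]
ft_force: [-1.1, 0.4, 0.5]
opening: 0.0001
finger_force: 0.2
```

```bash
python3 -c "
from h import *
rep(); tilt()"
```

```text
t 8.15 tcpS [-55.3 -11. ] z 120.1 toolx yaw err -0.0001 zdir [ 0.003  0.    -1.   ] f [-1.1  0.4  0.5] open 0.0001
white 1599 c [-14.   -9.4  36.7] n [0.66 0.01 0.75] tilt 41.7 zr [ 8.5 57.6] xr [-34.7  34.6]
blue 89 c [61.5 -0.8  8.8] n [0.01 0.   1.  ] tilt 0.9 zr [ 7.1 10.4] xr [43.4 77.9]
```

>>> drive_tool --rows '[0,0,0,-0.4,0,-0.25,1,0,0,0,-0.4,0,-0.25,1,0,0,0,-0.35,0,-0.2,1,0,0,0,0,0,0,1]'

```text
time: 8.7
tool_pos: [0.4999, 0.1307, 0.1269]
orientation: [0.312, -3.124, 0.001]
ft_force: [-7.6, -0.9, 9.6]
opening: 0.0002
finger_force: 5.7
```

```bash
python3 -c "
from h import *
rep(); im=tilt(); a=im['pixels'][150:300,220:420]
b=env.get_image('side')['pixels'][140:290,150:350]
cv2.imwrite('pics/c.png',cv2.resize(np.hstack([a,b]),None,fx=2,fy=2,interpolation=3))"
```

```text
t 8.7 tcpS [-46.2 -10.9] z 126.9 toolx yaw err 0.0002 zdir [-0.002 -0.001 -1.   ] f [-7.6 -0.9  9.6] open 0.0002
white 1612 c [-7.4 -9.4 37.2] n [0.76 0.   0.65] tilt 49.8 zr [ 8.3 62.3] xr [-24.9  35.6]
blue 90 c [61.2 -2.2  8.9] n [-0.   -0.01  1.  ] tilt -0.2 zr [ 7.3 10.8] xr [41.6 78.8]
```

View pics/c.png

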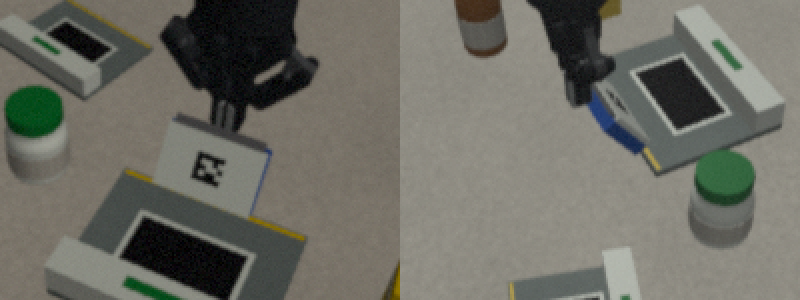

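>>> drive_tool --rows '[0,0,0,-0.1,0,-0.4,1,0,0,0,-0.3,0,-0.3,1,0,0,0,-0.3,0,-0.2,1,0,0,0,0,0,0,1]'

```text
time: 9.3
tool_pos: [0.5082, 0.1325, 0.1356]
orientation: [-0.312, 3.125, 0.0]
ft_force: [-0.5, 0.3, 1.3]
opening: -0.0001
finger_force: 0.1
```

```bash
python3 -c "
from h import *
rep(); im=tilt()"
```

```text
t 9.3 tcpS [-37.7 -10.8] z 135.6 toolx yaw err 0.0002 zdir [ 0.001  0.    -1.   ] f [-0.5  0.3  1.3] open -0.0001
white 1523 c [-4.4 -9.5 37.7] n [0.82 0.   0.57] tilt 55.0 zr [ 8.1 64.4] xr [-18.8  35.5]
blue 76 c [63.8 -0.3  8.7] n [0.   0.01 1.  ] tilt 0.1 zr [ 7.3 10.2] xr [43.1 79.1]
```

>>> drive_tool --rows '[0,0,0,-0.35,0,0.1,1,0,0,0,-0.35,0,0,1,0,0,0,-0.35,0,0,1,0,0,0,0,0,0,1]'

```text
time: 9.85
tool_pos: [0.519, 0.1347, 0.1361]
orientation: [-0.312, 3.124, 0.0]
ft_force: [-4.1, -1.4, 12.9]
opening: 0.0001
finger_force: 7.2
```

```bash
sed -i 's/(s\[...,0\]<.08)&(z>.004)/(s[...,0]<.08)\&(z>.014)/' h.py; python3 -c "
from h import *
rep(); im=tilt()"
```

```text
t 9.85 tcpS [-26.7 -10.8] z 136.1 toolx yaw err 0.0002 zdir [ 0.002  0.001 -1.   ] f [-4.1 -1.4 12.9] open 0.0001
white 1177 c [-1.5 -9.7 41.7] n [0.97 0.   0.25] tilt 75.5 zr [15.  66.3] xr [-8.4  6. ]
blue 42 c [-18.6   6.7  88.5] n [-0.99  0.04  0.11] tilt -83.7 zr [ 59.5 119.1] xr [-27.3 -13.1]
```

>>> drive_tool --rows '[0,0,0,0,0,-0.25,1,0,0,0,-0.35,0,-0.1,1,0,0,0,-0.35,0,-0.05,1,0,0,0,0,0,0,1]'

```text
time: 10.4
tool_pos: [0.525, 0.1358, 0.1382]
orientation: [0.312, -3.126, -0.0]
ft_force: [0.9, -0.3, -0.4]
opening: -0.0004
finger_force: 0.0
```

```bash
python3 -c "
from h import *
rep(); im=tilt()"
```

```text
t 10.4 tcpS [-20.6 -10.8] z 138.2 toolx yaw err 0.0002 zdir [-0.  0. -1.] f [ 0.9 -0.3 -0.4] open -0.0004
white 1022 c [  0.6 -10.4  42.8] n [ 0.98 -0.    0.19] tilt 79.3 zr [15.  66.9] xr [-4.6  6.2]
blue 83 c [-14.8   0.8  73.3] n [-1.    0.01  0.09] tilt -84.6 zr [ 46.2 119.4] xr [-21.9  -4. ]
```

>>> drive_tool --rows '[0,0,0,-0.4,0,0,1,0,0,0,-0.4,0,-0.05,1,0,0,0,-0.4,0,0,1,0,0,0,0,0,0,1]'

```text
time: 10.95
tool_pos: [0.5367, 0.1382, 0.1388]
orientation: [-0.312, 3.126, 0.0]
ft_force: [0.1, 0.2, -0.3]
opening: -0.0003
finger_force: 0.1
```

```bash
python3 -c "
from h import *
rep(); im=tilt()
a=im['pixels'][150:300,220:420]
b=env.get_image('side')['pixels'][140:290,150:350]
cv2.imwrite('pics/d.png',cv2.resize(np.hstack([a,b]),None,fx=2,fy=2,interpolation=3))"
```

```text
t 10.95 tcpS [ -8.6 -10.8] z 138.8 toolx yaw err 0.0002 zdir [ 0.  0. -1.] f [ 0.1  0.2 -0.3] open -0.0003
white 97 c [  5.  -14.6  62.6] n [ 0.99 -0.01  0.16] tilt 81.0 zr [34.5 67.5] xr [-12.6   8. ]
blue 174 c [-5.6 -2.6 68.9] n [-0.98  0.01  0.17] tilt -79.9 zr [ 26.9 117.4] xr [-11.9   3.7]
```

View pics/d.png

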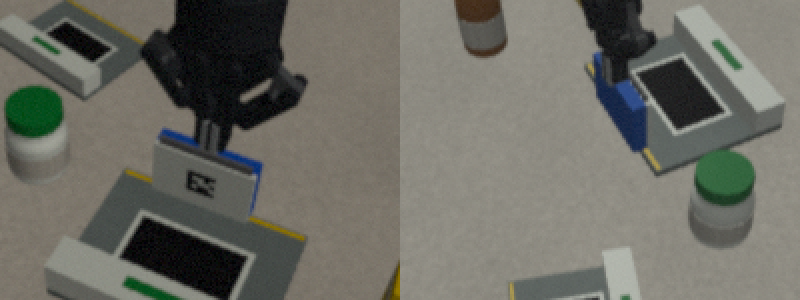

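The case now stands nearly upright on the step, with the fingertip in the notch behind the lip. I keep pushing.

>>> drive_tool --rows '[0,0,0,-0.4,0,-0.1,1,0,0,0,-0.4,0,-0.1,1,0,0,0,0,0,0,1]'

```text
time: 11.42
tool_pos: [0.5448, 0.1399, 0.1411]
orientation: [-0.312, 3.125, 0.0]
ft_force: [0.0, -0.6, -0.5]
opening: 0.0001
finger_force: 0.0
```

```bash
python3 -c "
from h import *
rep(); im=tilt()"
```

```text
t 11.43 tcpS [ -0.3 -10.8] z 141.1 toolx yaw err 0.0001 zdir [ 0.001  0.    -1.   ] f [ 0.  -0.6 -0.5] open 0.0001
white 83 c [11.8 -9.4 65.5] n [0.16 0.   0.99] tilt 8.9 zr [62.6 68.8] xr [-5.6 15.4]
blue 227 c [ 1.6 -3.  67.7] n [-0.97  0.    0.26] tilt -74.9 zr [32.2 98.4] xr [-6.  11.7]
```

>>> drive_tool --rows '[0,0,0,-0.4,0,0,1,0,0,0,-0.4,0,0,1,0,0,0,0,0,0,1]'

```text
time: 11.85
tool_pos: [0.553, 0.1415, 0.1414]
orientation: [-0.312, 3.125, 0.0]
ft_force: [0.0, -0.6, 6.1]
opening: -0.0001
finger_force: 2.8
```

```bash
python3 -c "
from h import *
rep(); im=tilt()"
```

```text
t 11.85 tcpS [  8.  -10.8] z 141.4 toolx yaw err 0.0002 zdir [ 0.001  0.    -1.   ] f [ 0.  -0.6  6.1] open -0.0001
white 92 c [ 19.4 -10.5  63.4] n [0.22 0.03 0.98] tilt 12.5 zr [48.7 69.5] xr [ 3.2 23.4]
blue 298 c [10.4 -4.4 68. ] n [-0.96 -0.01  0.29] tilt -73.1 zr [ 32.3 116.3] xr [-2.8 20.6]
```

>>> drive_tool --rows '[0,0,0,-0.3,0,-0.08,1,0,0,0,-0.5,0,0,1,0,0,0,-0.3,0,0,1,0,0,0,0,0,0,1]'

```text
time: 12.4
tool_pos: [0.563, 0.1435, 0.1414]
orientation: [0.312, -3.126, 0.0]
ft_force: [-0.2, -0.1, 0.5]
opening: 0.0001
finger_force: 0.6
```

```bash
python3 -c "
from h import *
rep(); im=tilt()
a=im['pixels'][150:300,220:420]
b=env.get_image('side')['pixels'][140:290,150:350]
cv2.imwrite('pics/e.png',cv2.resize(np.hstack([a,b]),None,fx=2,fy=2,interpolation=3))"
```

```text
t 12.4 tcpS [ 18.2 -10.8] z 141.4 toolx yaw err 0.0002 zdir [-0. -0. -1.] f [-0.2 -0.1  0.5] open 0.0001
white 102 c [28.4 -8.8 59.9] n [-0.8   0.03  0.6 ] tilt -53.4 zr [40.4 68.8] xr [12.9 32.2]
blue 375 c [20.2 -5.6 65.2] n [-0.89 -0.    0.45] tilt -63.4 zr [33.8 77.6] xr [ 3.3 31.2]
```

View pics/e.png

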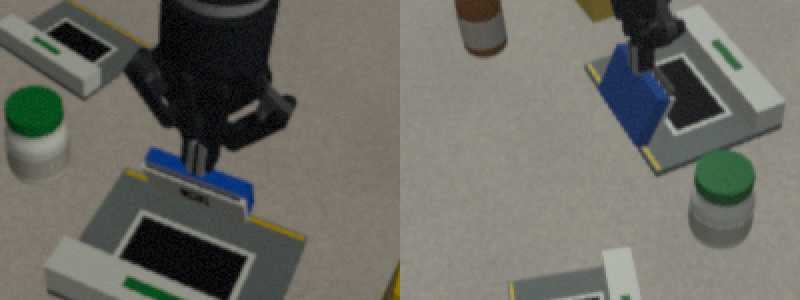

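>>> drive_tool --rows '[0,0,0,-0.4,0,-0.1,1,0,0,0,0,0,-1.5,1,0,0,0,0,0,-3,1,0,0,0,0,0,0,1,0,0,0,0,0,0,1]'

```text
time: 13.12
tool_pos: [0.5668, 0.1443, 0.1881]
orientation: [-0.312, 3.125, 0.0]
ft_force: [-0.2, 0.1, -0.4]
opening: 0.0
finger_force: 0.0
```

```bash
cat >> h.py <<'E'
def flipped(n="scene"):
    im=env.get_image(n); P=pts(im); hsv=cv2.cvtColor(im["pixels"],cv2.COLOR_BGR2HSV); z=P[...,2]; s=S(P)
    m=((s[...,0]>-.06)&(s[...,0]<.12)&(np.abs(s[...,1])<.09)&(z>.004)&(z<.1)&(hsv[...,0]>100)&(hsv[...,0]<130)&(hsv[...,1]>120)).astype(np.uint8)*255
    for c,p in comps(m,80):
        zz=z[p[:,1],p[:,0]]; t=p[(zz>.023)]
        if len(t)<50: continue
        r=cv2.minAreaRect((S(ray(im,t,.028))*1000).astype(np.float32)); print(n,"top",np.round(r[0],1),np.round(r[1],1),round(r[2],1),"z",(np.percentile(zz,[5,50,95])*1000).round(1))
    return im
E
python3 -c "
from h import *
rep(); tilt(); flipped(); flipped('side')"
```

```text
t 13.12 tcpS [ 22.1 -10.8] z 188.1 toolx yaw err 0.0002 zdir [ 0.001  0.    -1.   ] f [-0.2  0.1 -0.4] open 0.0
blue 1763 c [42.8 -8.8 27.1] n [0.08 0.01 1.  ] tilt 4.3 zr [15.9 30. ] xr [11.3 66.7]
scene top [ 39.8 -10.4] [88.2 60.3] 90.0 z [17.7 28.1 29.6]
side top [ 36.7 -13.4] [92.2 61. ] 90.0 z [19.3 28.9 30.6]
```

Flipped flat on the plate, square, with about 28 mm still to go to the fence. I move behind it and push.

>>> drive_tool --rows '[0,0,0,2.5,0,0,1,0,0,0,2.2,0,0,1,0,0,0,0,0,5,1,0,0,0,0,0,3.5,1,0,0,0,0,0,1.6,1,0,0,0,0,0,0,1]'

```text
time: 14.02
tool_pos: [0.5199, 0.1348, 0.0857]
orientation: [0.312, -3.123, 0.001]
ft_force: [-0.4, 0.1, 0.4]
opening: 0.0
finger_force: 0.0
```

>>> drive_tool --rows '[0,0,0,-1.0,0,0,1,0,0,0,-0.8,0,0,1,0,0,0,-0.7,0,0,1,0,0,0,-0.7,0,0,1,0,0,0,-0.6,0,0,1,0,0,0,-0.5,0,0,1,0,0,0,0,0,0,1]'

```text
time: 14.9
tool_pos: [0.5634, 0.1436, 0.0867]
orientation: [-0.312, 3.125, 0.0]
ft_force: [0.2, -0.4, -0.2]
opening: 0.0002
finger_force: 0.0
```

```bash
python3 -c "
from h import *
rep(); flipped(); flipped('side')"
```

```text
t 14.9 tcpS [ 18.6 -10.8] z 86.7 toolx yaw err 0.0002 zdir [ 0.001  0.    -1.   ] f [ 0.2 -0.4 -0.2] open 0.0002
scene top [ 59.7 -10.7] [88.  63.4] 89.3 z [18.3 28.1 29.6]
side top [ 57.5 -13.6] [92.3 60.3] 89.7 z [18.7 28.9 30.6]
```

>>> drive_tool --rows '[0,0,0,-0.4,0,0,1,0,0,0,-0.3,0,0,1,0,0,0,-0.2,0,0,1,0,0,0,0,0,0,1]'

```text
time: 15.5
tool_pos: [0.5714, 0.1452, 0.0866]
orientation: [0.312, -3.125, 0.0]
ft_force: [-1.9, -0.7, 0.8]
opening: 0.0
finger_force: 0.8
```

```bash
python3 -c "
from h import *
rep(); flipped()"
```

```text
t 15.5 tcpS [ 26.8 -10.8] z 86.6 toolx yaw err 0.0002 zdir [-0.001 -0.    -1.   ] f [-1.9 -0.7  0.8] open 0.0
scene top [ 65.2 -10.5] [88.  62.4] 90.0 z [26.4 28.2 29.6]
```

Contact force is beginning; I press a little more to seat it, then retreat.

>>> drive_tool --rows '[0,0,0,-0.2,0,0,1,0,0,0,-0.1,0,0,1,0,0,0,0,0,0,1]'

```text
time: 15.92
tool_pos: [0.5718, 0.1453, 0.0863]
orientation: [0.312, -3.121, 0.001]
ft_force: [-10.5, -2.1, 7.4]
opening: 0.0
finger_force: 4.9
```

>>> drive_tool --rows '[0,0,0,1.0,0,0,1,0,0,0,3,0,0,1,0,0,0,2,0,-3,1,0,0,0,0,0,-5,1,0,0,0,0,0,-5,1,0,0,0,0,0,0,1]'

```text
time: 16.68
tool_pos: [0.5188, 0.1348, 0.2213]
orientation: [-0.312, 3.116, 0.002]
ft_force: [-0.6, 0.5, -0.0]
opening: -0.0001
finger_force: 0.0
```

```bash
python3 -c "
from h import *
rep(); im=flipped(); b=flipped('side')['pixels']
a=im['pixels'][190:340,220:420]; b=b[110:260,180:380]
P=pts(im);s=S(P);z=P[...,2]
m=(z>.033)&(z<.042)&(np.abs(s[...,1])<.08)&(s[...,0]>.06)&(s[...,0]<.16); print('fence top x',(np.percentile(s[m][:,0],[2,50,98])*1000).round(1))
cv2.imwrite('pics/f.png',cv2.resize(np.hstack([a,b]),None,fx=2,fy=2,interpolation=3))"
```

```text
t 16.68 tcpS [-26.8 -10.6] z 221.3 toolx yaw err 0.0003 zdir [ 0.009  0.002 -1.   ] f [-0.6  0.5 -0. ] open -0.0001
scene top [ 67.  -10.5] [88.2 59. ] 90.0 z [26.5 28.2 29.6]
side top [ 65.3 -13. ] [60.6 91.1] 0.1 z [19.3 28.9 30.6]
fence top x [104.2 121.3 135.7]
```

View pics/f.png

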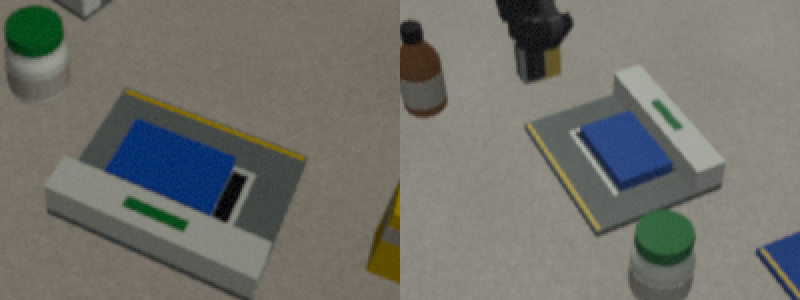

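The case is flipped blue side up and flush to the fence, with its lip at 104 mm where the fence face is measured. It is square and about 11 mm off the window middle sideways. Nothing else has moved.

```bash
python3 -c "
from h import *
print(env.hand_in())"
```

```text
the job is handed in; nothing more can be done
None
```

The case was tipped up on the scanner's front edge, flipped code down, pushed flush against the fence (square, about 11 mm off the window's middle sideways) and handed in at about 17 s; the judge's verdict was not shown.

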